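# Put the two washed test-tube racks back together

### The arm

A 6-joint arm with a two-finger parallel gripper is mounted at the origin on the work surface. World frame = base frame: x ahead of the robot, y to its left, z up, the work surface at z = 0. Lengths are in m, angles in rad, forces in N, time in s.
With the tool pointing down it reaches from about 0.375 to 0.9 m from the base axis. Payload 3.1 kg.
Tool frame: the origin (TCP) lies at the very end of the fingers, on their centre line; the grasp point (between the pads) lies 19 mm behind it; z points along the fingers, y is the line along which they close (so a half turn about z gives the same grasp; the last joint's range is limited). The gripper opens to 87 mm and grips with 3 to 60 N. Pads are 19 mm wide; open, the fingers measure 117 mm over their backs; the gripper's body (75 mm by 190 mm) begins 51 mm behind the grasp point.
Start: joints at [-1.377, 0.527, 1.433, -0, 1.181, -0.178], TCP at [0.228, -0.582, 0.223] pointing down, gripper open.
Joint ranges: [-3.08, 3.08], [-0.75, 2.2], [0.22, 2.44], [-1.43, 4.57], [0, 2.65], [-2.85, 2.85]. Speed limits (rad/s): [2.79, 2.79, 3.14, 3.14, 3.14, 3.14].

### API

Orientations are given as a unit quaternion [x, y, z, w].
In Python, from rig import status, viewer, robot gives the robot as it stands.
- The arm moves only by the tool arm_command, never from a script. Its arguments are lists of equal length, an entry for each row: "delta_rot": the turn, a rotation vector about the tool's x, y, z in degrees, a list of three; "delta_pos": the shift along the tool's x, y, z in m, a list of three; "gripper": the closure, from -1 (fully open) to 1 (shut). In form: {"delta_rot": [[rx, ry, rz], ...], "delta_pos": [[dx, dy, dz], ...], "gripper": [gripper, ...]}. A call has 1 to 12 rows; each row is the pose to reach, as a shift and turn from the pose commanded when the call began, along the tool's axes at that moment; what a row does not reach only later rows make up. A row lasts 1/12 s, in which the tool goes at most 41.7 mm and 7.16 degrees, less where a joint would pass 70% of its speed; a pose out of reach is approached as far as the arm can. A call with a gripper value outside its range is refused whole. The fingers move at their own pace and stop on an object; "grip_force" is the grip in N (left out, the last holds). Time passes only in rows, so rows that repeat a pose let the fingers close. It gives the time, the measured TCP pose, the force, the opening and the grip force at its end, in the units of the state.
- status.get_obs(): the state, without advancing time (a new reading comes with each control period).
- viewer.camera(name): name is "side" or "top" or "wrist"; returns a dict with "pixels" (384x512x3 uint8, blue, green, red), "fx", "fy", "cx", "cy" (pixels), "pose" (4x4, takes a point from camera to world coordinates); the wrist camera has in their place "mount" (4x4, takes a point from camera to tool coordinates, whose origin is the TCP and whose axes are the flange's). Camera axes: x right, y down, z forward; pixel columns grow to the right and rows downward; lengths in m; the calibration is good to about 2 mm. A picture is of the moment at which its call begins: read the wrist's pose just before it. There is no depth.
- robot.hand_in(): hands the job in; it is judged then, once.
The state is a dict: "time": time; "q": joint angles; "joint_velocities": joint speeds; "joint_torque": joint torques, N m; "position": TCP position; "tool_rot": TCP orientation; "ft_force": force on the tool from outside, world axes, zero at the start; "moment": the same for the moment, N m; "grip_width": finger opening in m; "grip_force": force on a finger pad.
Only numpy, scipy, OpenCV 4.12 (cv2) and the standard library are available. Lean on these libraries where they do the work, as an engineer would, in place of code of your own. Each camera call takes 0.05 s, during which the arm holds its last target. There are 200 camera calls.

### The job

Two hexagonal test-tube racks, one black and one beige, lie in pieces on the lab bench. Rebuild each on the foot of its own colour: first the lower tier (steel spigot on top), then the upper tier (red cap), each pushed home level on the column below and with its corners lined up with those of the foot, so that tubes pass straight down through the holes. Leave the flask, the jar and the dish standing where they are, and let go of everything.

Things in the scene. Friction and masses are not known exactly. Their poses are not given: they have to be found in the camera images.
- base_black: black rack's foot, fixed: black hexagon plate 132 mm across corners, 12 thick, six 18 mm holes on a 37 mm radius towards the corners; bare ALUMINIUM column 30 mm diameter, shoulder 50 mm up, with tapered steel spigot: 15 mm diameter for 5 mm, narrowing to 6 mm at 64 mm up. Origin: on the axis at bench height; x axis through a corner (alike every 60 degrees), z up
- lower_black_c (a point): black lower tier, loose, 0.1-0.2 kg, upright: black hexagon plate 116 mm across corners, 7 thick, holes as the foot; black column 30 mm diameter from 7 to 52 mm up (grip here), steel spigot on it to 66 mm. Socket in underside 19 mm wide, 17 deep; seated, underside is 50 mm above bench. Point: on axis, 30 mm above underside; x axis through a corner (alike every 60 degrees), z up
- upper_black_c (a point): black upper tier, loose, 0.1-0.2 kg, upright: black hexagon plate 116 mm across corners, 7 thick, holes as the foot; black column 30 mm diameter from 7 to 52 mm up (grip here), RED domed cap to 62 mm. Socket in underside 19 mm wide, 17 deep; seated, underside is 102 mm above bench. Point: on axis, 30 mm above underside; x axis through a corner (alike every 60 degrees), z up
- base_beige: beige rack's foot, fixed: beige hexagon plate 132 mm across corners, 12 thick, six 18 mm holes on a 37 mm radius towards the corners; bare ALUMINIUM column 30 mm diameter, shoulder 50 mm up, with tapered steel spigot: 15 mm diameter for 5 mm, narrowing to 6 mm at 64 mm up. Origin: on the axis at bench height; x axis through a corner (alike every 60 degrees), z up
- lower_beige_c (a point): beige lower tier, loose, 0.1-0.2 kg, upright: beige hexagon plate 116 mm across corners, 7 thick, holes as the foot; beige column 30 mm diameter from 7 to 52 mm up (grip here), steel spigot on it to 66 mm. Socket in underside 19 mm wide, 17 deep; seated, underside is 50 mm above bench. Point: on axis, 30 mm above underside; x axis through a corner (alike every 60 degrees), z up
- upper_beige_c (a point): beige upper tier, loose, 0.1-0.2 kg, upright: beige hexagon plate 116 mm across corners, 7 thick, holes as the foot; beige column 30 mm diameter from 7 to 52 mm up (grip here), RED domed cap to 62 mm. Socket in underside 19 mm wide, 17 deep; seated, underside is 102 mm above bench. Point: on axis, 30 mm above underside; x axis through a corner (alike every 60 degrees), z up
- flask_c (a point): bystander: green glass conical flask, loose, standing among the rack parts, 72 mm wide at the foot and 104 mm tall. This point: on its axis 50 mm up.
- reagent_c (a point): bystander: amber glass jar with a black lid, loose, 60 mm in diameter, 90 mm tall, on the left. This point: on its axis 45 mm up.
- dish_c (a point): bystander: white porcelain dish, loose, 90 mm across, 40 mm tall, on the right. This point: on its axis 20 mm up.
There are look-alikes about, which are no part of the job. What is shaped like the part that bears upper_black_c but blue or orange is not meant.

How it is judged:
At the end, for the whole second after the job is handed in: Each foot carries its own colour's lower tier, then upper tier: within 6 mm of the foot's axis, within 4 mm of seated height (undersides 50 and 102 mm above the bench), level within 0.06 rad, corners within 0.21 rad of the foot's corners, released and at rest (under 10 mm/s) (horizontal distance between each of lower_black_c, upper_black_c and base_black below 0.006 m and z of lower_black_c in the frame of base_black between 0.076 and 0.084 m and angle between each of lower_black_c, upper_black_c, lower_beige_c, upper_beige_c's own z axis and vertical below 0.06 rad and (angle between the x axis of lower_black_c and the x axis of base_black, either way round below 0.21 rad or angle between the x axis of lower_black_c and the x axis of base_black, either way round between 0.837198 and 1.2572 rad) and linear speed of each of lower_black, upper_black, lower_beige, upper_beige below 0.01 m/s and z of upper_black_c in the frame of base_black between 0.128 and 0.136 m and (angle between the x axis of upper_black_c and the x axis of base_black, either way round below 0.21 rad or angle between the x axis of upper_black_c and the x axis of base_black, either way round between 0.837198 and 1.2572 rad) and horizontal distance between each of lower_beige_c, upper_beige_c and base_beige below 0.006 m and z of lower_beige_c in the frame of base_beige between 0.076 and 0.084 m and (angle between the x axis of lower_beige_c and the x axis of base_beige, either way round below 0.21 rad or angle between the x axis of lower_beige_c and the x axis of base_beige, either way round between 0.837198 and 1.2572 rad) and z of upper_beige_c in the frame of base_beige between 0.128 and 0.136 m and (angle between the x axis of upper_beige_c and the x axis of base_beige, either way round below 0.21 rad or angle between the x axis of upper_beige_c and the x axis of base_beige, either way round between 0.837198 and 1.2572 rad)); the robot touches nothing.
It fails at once if the conical flask is pushed more than 30 mm or tipped over (distance of flask_c from where it was at the start of the episode above 0.03 m or angle between flask_c's own z axis and vertical above 0.5 rad).
It fails at once if the reagent jar is pushed more than 30 mm or tipped over (distance of reagent_c from where it was at the start of the episode above 0.03 m or angle between reagent_c's own z axis and vertical above 0.5 rad).
It fails at once if the porcelain dish is pushed more than 30 mm or tipped over (distance of dish_c from where it was at the start of the episode above 0.03 m or angle between dish_c's own z axis and vertical above 0.5 rad).
It also fails if it takes over 115 s, if anything falls off the work surface, if the arm or the gripper's body presses on something with over 40 N, if the wrist force passes 120 N, or if a joint passes its speed limit or range.

## Working session

There is one attempt and no reset: what is moved stays moved. The work goes in short steps, Python scripts to look and compute and a tool call to move; the robot and the scene stay as the last step left them, time stands still between calls to the robot, and variables do not carry over. Pictures are saved under pics/ and viewed, at most 14 in all, crops included, and the job is handed in when it is done.

Besides the shell and the picture viewer there is one more tool, called after "Request:" as name(argument=value, ...) on one line, values as JSON. arm_command: Moves the arm, as the interface text tells. Its arguments: {"type":"object","properties":{"delta_rot":{"type":"array","items":{"type":"array","items":{"type":"number"}}},"delta_pos":{"type":"array","items":{"type":"array","items":{"type":"number"}}},"gripper":{"type":"array","items":{"type":"number"}},"grip_force":{"type":"number"}},"required":["delta_rot","delta_pos","gripper"]}

```bash
mkdir -p pics; python3 - <<'E'
from rig import status, viewer
import cv2,pickle
o=status.get_obs();print(o)
d={}
for n in ["top","side","wrist"]:
    c=viewer.camera(n);d[n]=c
    cv2.imwrite(f"pics/{n}0.png",c["pixels"])
    print(n,c["fx"],c["fy"],c["cx"],c["cy"],c.get("pose",c.get("mount")))
pickle.dump(d,open("c0.pkl","wb"))
import numpy as np
cv2.imwrite("pics/a.png",cv2.resize(d["top"]["pixels"],(800,600),interpolation=cv2.INTER_CUBIC))
E
```

```text
{'time': 0.0, 'q': array([-1.37651119e+00,  5.28489206e-01,  1.43392194e+00, -4.54526877e-06,
        1.18138619e+00, -1.78480788e-01]), 'joint_velocities': array([-1.24008587e-03,  2.93840981e-04,  1.13360108e-03,  7.02942118e-06,
        1.10690155e-03,  5.39658871e-04]), 'joint_torque': array([-1.41840574e-03, -4.40051472e+01, -1.76592010e+01,  6.31602807e-02,
        5.82238950e-02, -1.57054860e-04]), 'position': array([ 0.22751213, -0.58132178,  0.22155124]), 'tool_rot': array([ 9.82680162e-01,  1.85306457e-01, -1.08122748e-05, -1.10229053e-03]), 'ft_force': array([0.89654462, 0.16567425, 0.26686978]), 'moment': array([ 0.04477016, -0.01995025,  0.0359788 ]), 'grip_force': 0.0, 'grip_width': 0.0872738088074319}
top 476.9751124966033 476.9751124966033 251.4992987289713 190.4236146508849 [[-0.02960111 -0.98936112  0.14243715  0.33084534]
 [-0.99953083  0.02817648 -0.01200883  0.0055766 ]
 [ 0.00786769 -0.1427258  -0.989731    1.7379098 ]
 [ 0.          0.          0.          1.        ]]
side 456.0119520591152 456.0119520591152 258.39462922743377 197.13039106432478 [[-0.98201176 -0.13772428  0.12917014  0.42806269]
 [-0.18870099  0.74008524 -0.64549654  0.7933677 ]
 [-0.00669636 -0.65825972 -0.75276112  1.00117548]
 [ 0.          0.          0.          1.        ]]
wrist 295.3802198813885 295.3802198813885 254.41860674285115 190.88818662889065 [[-5.12142715e-04 -9.56880659e-01 -2.90480881e-01  8.05940335e-02]
 [ 9.99999831e-01 -4.09772450e-04 -4.13243364e-04 -2.86877035e-04]
 [ 2.76393520e-04 -2.90481043e-01  9.56880707e-01 -1.61147635e-01]
 [ 0.00000000e+00  0.00000000e+00  0.00000000e+00  1.00000000e+00]]
```

View pics/a.png

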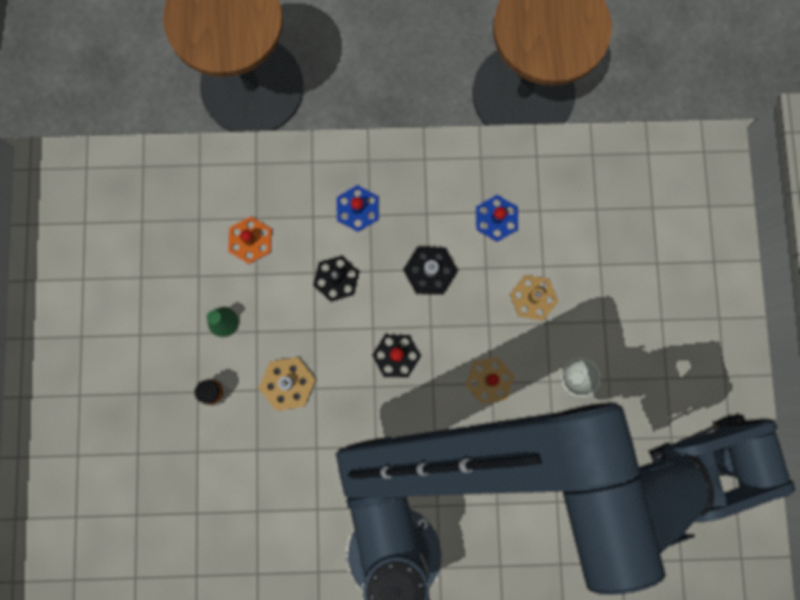

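View pics/side0.png

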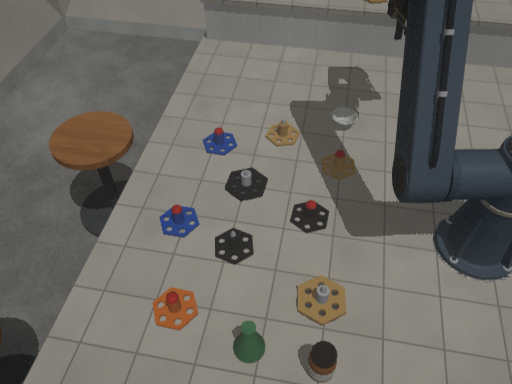

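Top view (800x600): base_black (431,268, aluminium column), lower_black (336,278), upper_black (396,355, black plate with a red cap), base_beige (287,383), lower_beige (534,297) and upper_beige (490,380, in shadow, red cap). The look-alikes are blue (357,207), blue (497,217) and orange (250,239), none of which is part of the job. The flask is at (222,321), the jar at (209,391) and the dish at (580,377). I'll confirm these in one crop and measure.

```bash
cat > h.py <<'E'
import numpy as np, cv2
from scipy.optimize import minimize
from scipy.spatial.transform import Rotation as R
def campose(c,obs=None):
    if "pose" in c: return np.array(c["pose"])
    T=np.eye(4);T[:3,:3]=R.from_quat(obs["tool_rot"]).as_matrix();T[:3,3]=obs["position"]
    return T@np.array(c["mount"])
def proj(c,T,P):
    P=(np.atleast_2d(P)-T[:3,3])@T[:3,:3]
    return np.c_[c["fx"]*P[:,0]/P[:,2]+c["cx"],c["fy"]*P[:,1]/P[:,2]+c["cy"]]
def ray(c,T,uv,z):
    d=T[:3,:3]@[(uv[0]-c["cx"])/c["fx"],(uv[1]-c["cy"])/c["fy"],1]
    return T[:3,3]+d*(z-T[2,3])/d[2]
def mask(img,col):
    h=cv2.cvtColor(img,cv2.COLOR_BGR2HSV).astype(int)
    if col=="black": m=(h[...,2]<62)&(h[...,1]<120)
    else: m=(h[...,0]>8)&(h[...,0]<25)&(h[...,1]>80)
    return m.astype(np.uint8)
def prism(x,y,yaw,r,z0,t):
    a=yaw+np.arange(6)*np.pi/3
    p=np.c_[x+r*np.cos(a),y+r*np.sin(a)]
    return np.r_[np.c_[p,np.full(6,z0)],np.c_[p,np.full(6,z0+t)]]
def fit(c,T,col,x,y,r,z0,t):
    """plate pose from its colour mask: hull of the prism against hull of the blob"""
    m=mask(c["pixels"],col)
    u0=proj(c,T,[x,y,z0+t])[0]; rad=r*c["fx"]/abs(np.dot(T[:3,2],np.array([x,y,z0])-T[:3,3]))
    w=np.zeros_like(m);cv2.circle(w,tuple(int(v) for v in u0),int(rad*1.6),1,-1)
    m=cv2.morphologyEx(m&w,cv2.MORPH_OPEN,np.ones((2,2),np.uint8))
    n,l,s,ce=cv2.connectedComponentsWithStats(m); k=1+np.argmax(s[1:,4])
    pts=np.argwhere(l==k)[:,::-1].astype(np.float32)
    K=8
    def fill(h):
        im=np.zeros(m.shape,np.uint8);cv2.fillConvexPoly(im,np.round(h*2**6).astype(np.int32),255,cv2.LINE_AA,6);return im.astype(float)
    A=fill(cv2.convexHull(pts)[:,0])
    f=lambda p:np.abs(A-fill(cv2.convexHull(proj(c,T,prism(p[0]/1e3,p[1]/1e3,p[2]/50,r,z0,t)).astype(np.float32))[:,0])).sum()/A.sum()
    g=ray(c,T,pts.mean(0),z0+t)
    b=min((minimize(f,[g[0]*1e3,g[1]*1e3,a],method="Nelder-Mead",options=dict(initial_simplex=[[g[0]*1e3,g[1]*1e3,a],[g[0]*1e3+6,g[1]*1e3,a],[g[0]*1e3,g[1]*1e3+6,a],[g[0]*1e3,g[1]*1e3,a+10]])) for a in (0,17,34)),key=lambda b:b.fun)
    return b.x[0]/1e3,b.x[1]/1e3,np.degrees(b.x[2]/50)%60,b.fun
def go(obs,x,y,yaw=None,z=None):
    """deltas in tool axes to TCP x,y,z with tool-x heading yaw (deg)"""
    M=R.from_quat(obs["tool_rot"]).as_matrix(); cur=np.degrees(np.arctan2(M[1,0],M[0,0]))
    p=np.array([x,y,obs["position"][2] if z is None else z])
    d=M.T@(p-obs["position"])
    dr=0 if yaw is None else (lambda t:t if t else 0)(-(yaw-cur))
    return "cur yaw %.1f  dpos %s  drotz %.1f (tilt %.2f)"%(cur,np.round(d,4),dr,np.degrees(np.arccos(-M[2,2])))
E
python3 - <<'E'
import pickle;from h import *
d=pickle.load(open("c0.pkl","rb"))
N={"base_black":(431,272,.066,.012,"black"),"lower_black":(336,280,.058,.007,"black"),"upper_black":(396,357,.058,.007,"black"),"base_beige":(287,385,.066,.012,"beige"),"lower_beige":(534,298,.058,.007,"beige"),"upper_beige":(490,380,.058,.007,"beige"),"flask":(222,321,0,.1,0),"jar":(209,391,0,.09,0),"dish":(580,377,0,.04,0),"blue1":(357,207,0,0.06,0)}
for k,(u,v,r,t,col) in N.items():
    c=d["top"];T=campose(c);g=ray(c,T,(u*.64,v*.64),t);print(k,np.round(g,3),end=" ")
    if col:
        for n in("top","side"):
            try:print(n,np.round(fit(d[n],campose(d[n]),col,g[0],g[1],r,0,t),3),end=" ")
            except Exception as e:print(n,e,end=" ")
    print()
cv2.imwrite("pics/b.png",cv2.resize(d["top"]["pixels"][115:280,120:370],(800,528),interpolation=cv2.INTER_CUBIC))
E
```

```text
base_black [ 0.637 -0.107  0.012] top [ 0.64  -0.109 23.317  0.138] side [ 0.642 -0.105 28.7    0.083] 
lower_black [0.625 0.117 0.007] top [ 0.627  0.115 14.461  0.301] side [ 0.63   0.118 45.949  0.088] 
upper_black [ 0.44  -0.018  0.007] top [ 0.439 -0.019 13.791  0.257] side [ 4.4400e-01 -1.8000e-02  2.5333e+01  1.2100e-01] 
base_beige [0.383 0.234 0.012] top [3.8500e-01 2.3200e-01 3.7383e+01 3.4000e-02] side [ 0.385  0.235 36.866  0.046] 
lower_beige [ 0.569 -0.347  0.007] top [ 0.569 -0.349 14.844  0.067] side [ 0.57  -0.347 21.029  0.067] 
upper_beige [ 0.381 -0.234  0.007] top [ 0.379 -0.236 39.732  0.075] side [ 0.38  -0.231 35.648  0.095] 
flask [0.525 0.364 0.1  ] 
jar [0.373 0.394 0.09 ] 
dish [ 0.381 -0.434  0.04 ] 
blue1 [0.786 0.062 0.06 ]
```

View pics/b.png

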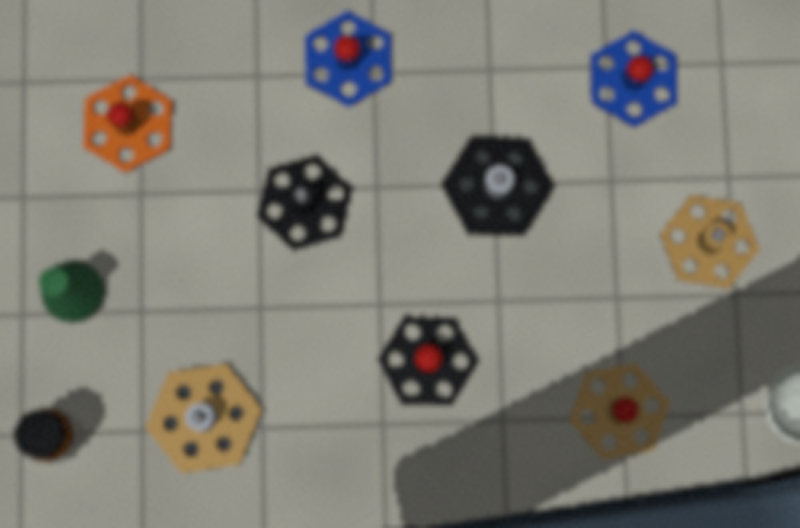

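The crop confirms it: lower_beige (710,240), upper_beige (620,411), base_beige (205,417), lower_black (305,202), upper_black (429,358, red cap on black) and base_black (498,185). The red-capped blue and orange pieces are decoys. I'll go above lower_beige.

Request:
arm_command(delta_rot=[[0, 0, 0], [0, 0, 0], [0, 0, 0], [0, 0, 0], [0, 0, 0], [0, 0, 0], [0, 0, 0], [0, 0, 0], [0, 0, 0], [0, 0, 0], [0, 0, 0], [0, 0, 0]], delta_pos=[[0.404, -0.093, 0], [0.404, -0.093, 0], [0.404, -0.093, 0], [0.404, -0.093, 0], [0.404, -0.093, 0], [0.404, -0.093, 0], [0.404, -0.093, 0], [0.404, -0.093, 0], [0.404, -0.093, 0], [0.404, -0.093, 0.02], [0.404, -0.093, 0.02], [0.404, -0.093, 0.02]], gripper=[-0.3, -0.3, -0.3, -0.3, -0.3, -0.3, -0.3, -0.3, -0.3, -0.3, -0.3, -0.3], grip_force=25)

```text
time: 1.15
position: [0.5708, -0.3455, 0.2004]
tool_rot: [0.982, 0.187, -0.001, -0.002]
ft_force: [0.3, -0.3, -0.3]
grip_width: 0.0564
grip_force: 0.0
```

```bash
cat >> h.py <<'E'
def look(col,x,y,r,z0,t,save=None,offs=None):
    from rig import status,viewer
    o=status.get_obs();c=viewer.camera("wrist");T=campose(c,o)
    if save:cv2.imwrite(save,c["pixels"])
    res=fit(c,T,col,x,y,r,z0,t);print("fit",np.round(res,4),"time %.1f pos %s width %.4f"%(o["time"],np.round(o["position"],4),o["grip_width"]))
    return o,c,T,res
E
python3 - <<'E'
from h import *
o,c,T,r=look("beige",.57,-.348,.058,0,.007,"pics/w1.png")
print(go(o,r[0],r[1],r[2]))
E
```

```text
fit [ 0.57   -0.3468 18.9465  0.0265] time 1.1 pos [ 0.5708 -0.3455  0.2004] width 0.0564
cur yaw 21.6  dpos [-0.0012  0.0009 -0.    ]  drotz 2.7 (tilt 0.23)
```

View pics/w1.png

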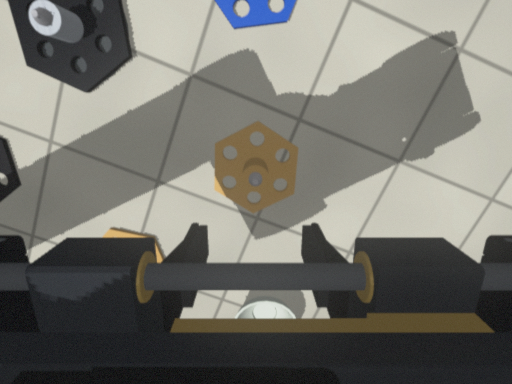

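The wrist view shows the beige hexagon at (256,167) with its spigot between the fingers, and the fit is good. I'll descend, grip and lift.

Request:
arm_command(delta_rot=[[0, 0, 3], [0, 0, 3], [0, 0, 3], [0, 0, 3], [0, 0, 3], [0, 0, 3], [0, 0, 3], [0, 0, 3], [0, 0, 3], [0, 0, 3], [0, 0, 3], [0, 0, 3]], delta_pos=[[-0.001, 0.001, 0.04], [-0.001, 0.001, 0.08], [-0.001, 0.001, 0.12], [-0.001, 0.001, 0.15], [-0.001, 0.001, 0.17], [-0.001, 0.001, 0.184], [-0.001, 0.001, 0.184], [-0.001, 0.001, 0.184], [-0.001, 0.001, 0.184], [-0.001, 0.001, 0.184], [-0.001, 0.001, 0.184], [-0.001, 0.001, 0.184]], gripper=[-0.3, -0.3, -0.3, -0.3, -0.3, -0.3, -0.3, 1, 1, 1, 1, 1], grip_force=25)

```text
time: 2.2
position: [0.5696, -0.3491, 0.02]
tool_rot: [0.987, 0.16, 0.0, -0.0]
ft_force: [-0.0, 2.8, 2.0]
grip_width: 0.031
grip_force: 1.2
```

```bash
python3 - <<'E'
from h import *; from rig import status
o=status.get_obs();print(o["position"],o["grip_width"],go(o,.385,.234,37,.25))
E
```

```text
[ 0.56964368 -0.34906395  0.02002386] 0.03096914237155065 cur yaw 18.4  dpos [ 0.0085 -0.6116 -0.2298]  drotz -18.6 (tilt 0.04)
```

Request:
arm_command(delta_rot=[[0, 0, 0], [0, 0, 0], [0, 0, 0], [0, 0, 0], [0, 0, 0], [0, 0, 0], [0, 0, 0], [0, 0, 0], [0, 0, 0], [0, 0, 0], [0, 0, -6], [0, 0, -12]], delta_pos=[[0, 0, 0], [0, 0, 0], [0, 0, -0.03], [0, 0, -0.07], [0, 0, -0.11], [0, 0, -0.15], [0, 0, -0.19], [0, 0, -0.23], [0, -0.03, -0.23], [0, -0.07, -0.23], [0, -0.11, -0.23], [0, -0.15, -0.23]], gripper=[1, 1, 1, 1, 1, 1, 1, 1, 1, 1, 1, 1])

```text
time: 3.2
position: [0.5213, -0.206, 0.2486]
tool_rot: [0.965, 0.264, 0.0, 0.0]
ft_force: [0.6, 0.6, -2.2]
grip_width: 0.03
grip_force: 25.0
```

```bash
python3 - <<'E'
from h import *; from rig import status
o=status.get_obs();print(o["position"],o["grip_width"],o["grip_force"],go(o,.385,.234,37,.25))
E
```

```text
[ 0.52130452 -0.20603443  0.24862176] 0.02995073561429005 24.997989549301565 cur yaw 30.6  dpos [ 0.1066 -0.4481 -0.0017]  drotz -6.4 (tilt 0.05)
```

Request:
arm_command(delta_rot=[[0, 0, -6], [0, 0, -6], [0, 0, -6], [0, 0, -6], [0, 0, -6], [0, 0, -6], [0, 0, -6], [0, 0, -6], [0, 0, -6], [0, 0, -6], [0, 0, -6]], delta_pos=[[0.0727, -0.302, 0], [0.0727, -0.302, 0], [0.0727, -0.302, 0], [0.0727, -0.302, 0], [0.0727, -0.302, 0], [0.0727, -0.302, 0], [0.0727, -0.302, 0], [0.0727, -0.302, 0], [0.0727, -0.302, 0], [0.0727, -0.302, 0], [0.0727, -0.302, 0]], gripper=[1, 1, 1, 1, 1, 1, 1, 1, 1, 1, 1])

```text
time: 4.12
position: [0.433, 0.0896, 0.2488]
tool_rot: [0.95, 0.312, 0.001, 0.001]
ft_force: [-0.1, -0.7, -1.5]
grip_width: 0.0291
grip_force: 25.0
```

```bash
cat >> h.py <<'E'
def held(col,o,c,T,zoff):
    """pose of the held part's plate in tool frame: underside zoff below TCP"""
    M=R.from_quat(o["tool_rot"]).as_matrix();p=o["position"]
    r=fit(c,T,col,p[0],p[1],.058,p[2]-zoff,.007)
    d=M.T@[r[0]-p[0],r[1]-p[1],0];cur=np.degrees(np.arctan2(M[1,0],M[0,0]))
    yr=(r[2]-cur+30)%60-30
    print("held dx,dy mm",np.round(d[:2]*1e3,1),"yaw rel tool %.1f"%yr,"err %.3f"%r[3]);return d,yr
E
python3 - <<'E'
from h import *
o,c,T,r=look("beige",.385,.234,.066,0,.012,"pics/w2.png")
held("beige",o,c,T,.017)
print(go(o,r[0],r[1],r[2],.12))
E
```

```text
fit [3.86200e-01 2.34900e-01 3.69834e+01 1.69000e-02] time 4.1 pos [0.433  0.0896 0.2488] width 0.0291
held dx,dy mm [2.9 0.8] yaw rel tool 0.8 err 0.358
cur yaw 36.4  dpos [ 0.0484 -0.145   0.1286]  drotz -0.6 (tilt 0.10)
```

View pics/w2.png

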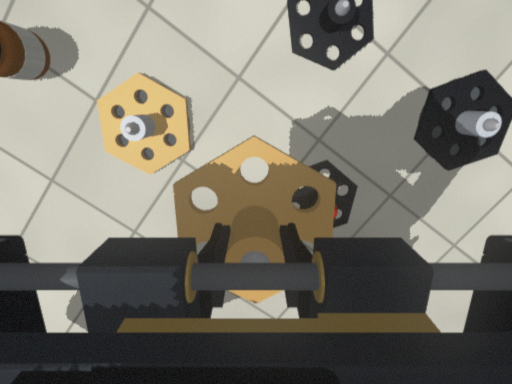

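```bash
cat >> h.py <<'E'
def heldpx(c,rel=0,dx=0,dy=0,zt=.010,r=.058):
    a=np.radians(-rel)+np.array([-1,0,1])*np.pi/3
    P=np.c_[dx+r*np.cos(a),dy+r*np.sin(a),np.full(3,zt)]
    return proj(c,np.array(c["mount"]),P).round(1)
E
python3 - <<'E'
import pickle;from h import *
c=pickle.load(open("c0.pkl","rb"))["wrist"]
for dx in(0,.002,.004):print(heldpx(c,0,dx,0,.006),heldpx(c,0,dx,0,.010))
E
```

```text
[[170.2 192.3]
 [255.  143.1]
 [339.9 192.2]] [[172.  190.4]
 [255.  142.2]
 [338.  190.3]]
[[169.9 189.1]
 [255.  139.5]
 [340.1 189. ]] [[171.8 187.2]
 [255.  138.7]
 [338.3 187.1]]
[[169.7 185.8]
 [255.  135.9]
 [340.4 185.7]] [[171.5 184. ]
 [255.  135.1]
 [338.6 183.9]]
```

Beige foot at (144,122), column top (133,128). The held tier's front corner is at (254,136), so it sits about 3 mm ahead of the tool. I'll move over the foot and lower to just above it.

Request:
arm_command(delta_rot=[[0, 0, 0], [0, 0, 0], [0, 0, 0], [0, 0, 0], [0, 0, 0], [0, 0, 0], [0, 0, 0], [0, 0, 0], [0, 0, 0], [0, 0, 0]], delta_pos=[[0.0455, -0.145, 0], [0.0455, -0.145, 0], [0.0455, -0.145, 0], [0.0455, -0.145, 0], [0.0455, -0.145, 0.04], [0.0455, -0.145, 0.08], [0.0455, -0.145, 0.12], [0.0455, -0.145, 0.155], [0.0455, -0.145, 0.155], [0.0455, -0.145, 0.155]], gripper=[1, 1, 1, 1, 1, 1, 1, 1, 1, 1])

```text
time: 5.0
position: [0.3827, 0.2326, 0.092]
tool_rot: [0.95, 0.311, -0.003, 0.0]
ft_force: [1.0, 0.4, -2.0]
grip_width: 0.0296
grip_force: 25.0
```

```bash
python3 - <<'E'
from h import *; from rig import status
o=status.get_obs();print(o["position"],o["ft_force"],go(o,.3862-.002,.2349-.0015,36.5,.07))
E
```

```text
[0.38271016 0.2326259  0.09201702] [ 0.96127039  0.35959077 -2.02140996] cur yaw 36.2  dpos [0.0018 0.0003 0.022 ]  drotz -0.3 (tilt 0.30)
```

Request:
arm_command(delta_rot=[[0, 0, 0], [0, 0, 0], [0, 0, 0], [0, 0, 0], [0, 0, 0], [0, 0, 0]], delta_pos=[[0.001, 0, 0.005], [0.001, 0, 0.01], [0.001, 0, 0.015], [0.001, 0, 0.02], [0.001, 0, 0.025], [0.001, 0, 0.025]], gripper=[1, 1, 1, 1, 1, 1])

```text
time: 5.5
position: [0.3847, 0.2346, 0.0693]
tool_rot: [0.95, 0.312, 0.001, 0.0]
ft_force: [0.6, -1.4, 1.2]
grip_width: 0.0296
grip_force: 25.0
```

Request:
arm_command(delta_rot=[[0, 0, 0], [0, 0, 0], [0, 0, 0], [0, 0, 0]], delta_pos=[[0, 0, 0.003], [0, 0, 0.003], [0, 0, 0.005], [0, 0, 0.005]], gripper=[1, 1, 1, 1])

```text
time: 5.83
position: [0.3853, 0.2351, 0.0667]
tool_rot: [0.95, 0.312, 0.003, 0.0]
ft_force: [-3.4, -0.6, 27.2]
grip_width: 0.0294
grip_force: 25.0
```

Request:
arm_command(delta_rot=[[0, 0, 0], [0, 0, 0], [0, 0, 0], [0, 0, 0], [0, 0, 0], [0, 0, 0], [0, 0, 0], [0, 0, 0], [0, 0, 0], [0, 0, 0], [0, 0, 0]], delta_pos=[[0, 0, -0.004], [0, 0, -0.004], [0, 0, -0.004], [0, 0, -0.004], [0, 0, -0.02], [0, 0, -0.06], [0, 0, -0.1], [0, 0, -0.14], [0, 0, -0.18], [0, 0, -0.18], [0, 0, -0.18]], gripper=[-0.3, -0.3, -0.3, -0.3, -0.3, -0.3, -0.3, -0.3, -0.3, -0.3, -0.3])

```text
time: 6.75
position: [0.3851, 0.2349, 0.2454]
tool_rot: [0.95, 0.312, 0.003, 0.0]
ft_force: [0.5, 0.0, -0.8]
grip_width: 0.0568
grip_force: 0.0
```

```bash
python3 - <<'E'
from h import *
o,c,T,r=look("beige",.386,.235,.058,.05,.007,"pics/w3.png")
print(go(o,.38,-.233,30,.2))
E
```

```text
fit [ 0.3923  0.2403 37.5686  0.0781] time 6.8 pos [0.3851 0.2349 0.2454] width 0.0568
cur yaw 36.4  dpos [-0.2819  0.3737  0.0446]  drotz 6.4 (tilt 0.32)
```

View pics/w3.png

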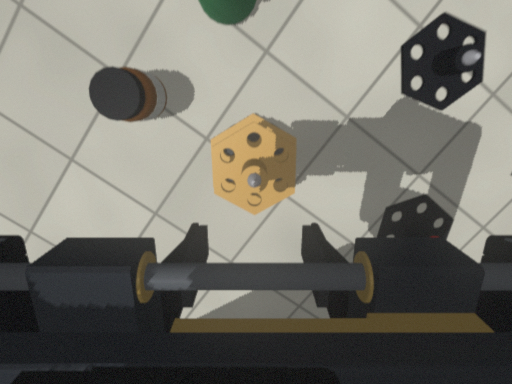

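Lower beige is seated (255,165), its holes lined up with the foot. Next is upper_beige, going round by way of x=0.45.

Request:
arm_command(delta_rot=[[0, 0, 0], [0, 0, 0], [0, 0, 0], [0, 0, 0], [0, 0, 0], [0, 0, 0], [0, 0, 3], [0, 0, 3], [0, 0, 3], [0, 0, 3], [0, 0, 3], [0, 0, 3]], delta_pos=[[-0.087, 0.228, 0.01], [-0.087, 0.228, 0.01], [-0.087, 0.228, 0.01], [-0.087, 0.228, 0.01], [-0.087, 0.228, 0.01], [-0.087, 0.228, 0.01], [-0.282, 0.374, 0.045], [-0.282, 0.374, 0.045], [-0.282, 0.374, 0.045], [-0.282, 0.374, 0.045], [-0.282, 0.374, 0.045], [-0.282, 0.374, 0.045]], gripper=[-0.3, -0.3, -0.3, -0.3, -0.3, -0.3, -0.3, -0.3, -0.3, -0.3, -0.3, -0.3])

```text
time: 7.8
position: [0.376, -0.2348, 0.1958]
tool_rot: [0.958, 0.287, -0.001, -0.003]
ft_force: [1.9, 0.6, -0.4]
grip_width: 0.0566
grip_force: 0.0
```

Request:
arm_command(delta_rot=[[0, 0, 0], [0, 0, 0]], delta_pos=[[0, 0, 0], [0, 0, 0]], gripper=[-0.3, -0.3])

```text
time: 7.97
position: [0.3766, -0.2346, 0.196]
tool_rot: [0.959, 0.285, -0.001, -0.003]
ft_force: [-0.5, 0.3, -0.2]
grip_width: 0.0568
grip_force: 0.0
```

```bash
python3 - <<'E'
from h import *
o,c,T,r=look("beige",.38,-.233,.058,0,.007,"pics/w4.png")
print(go(o,r[0],r[1],r[2],.017))
E
```

```text
fit [ 3.80300e-01 -2.32800e-01  3.80487e+01  1.78000e-02] time 8.0 pos [ 0.3766 -0.2346  0.196 ] width 0.0568
cur yaw 33.1  dpos [0.0043 0.0016 0.179 ]  drotz -5.0 (tilt 0.35)
```

Request:
arm_command(delta_rot=[[0, 0, -5], [0, 0, -5], [0, 0, -5], [0, 0, -5], [0, 0, -5], [0, 0, -5], [0, 0, -5], [0, 0, -5], [0, 0, -5], [0, 0, -5], [0, 0, -5], [0, 0, -5]], delta_pos=[[0.005, 0.0015, 0.04], [0.005, 0.0015, 0.08], [0.005, 0.0015, 0.12], [0.005, 0.0015, 0.15], [0.005, 0.0015, 0.17], [0.005, 0.0015, 0.177], [0.005, 0.0015, 0.177], [0.005, 0.0015, 0.177], [0.005, 0.0015, 0.177], [0.005, 0.0015, 0.177], [0.005, 0.0015, 0.177], [0.005, 0.0015, 0.177]], gripper=[-0.3, -0.3, -0.3, -0.3, -0.3, -0.3, -0.3, 1, 1, 1, 1, 1])

```text
time: 9.02
position: [0.3835, -0.2324, 0.0225]
tool_rot: [0.944, 0.329, 0.0, 0.0]
ft_force: [-0.7, 0.8, 1.3]
grip_width: 0.0308
grip_force: 0.7
```

Request:
arm_command(delta_rot=[[0, 0, 0], [0, 0, 0], [0, 0, 0]], delta_pos=[[0, 0, 0], [0, 0, 0], [0, 0, 0]], gripper=[1, 1, 1])

```text
time: 9.27
position: [0.3834, -0.2323, 0.0225]
tool_rot: [0.945, 0.328, 0.0, 0.0]
ft_force: [-0.3, 1.8, 7.4]
grip_width: 0.0293
grip_force: 25.0
```

```bash
python3 - <<'E'
from h import *; from rig import status
o=status.get_obs();print(o["position"],o["grip_width"],o["grip_force"],go(o,.46,0.0,37,.28),go(o,.438,.089,37,.28))
E
```

```text
[ 0.3833941  -0.23233988  0.02246199] 0.029330558131217804 25.000546253286302 cur yaw 38.3  dpos [ 0.2043 -0.1346 -0.2576]  drotz 1.3 (tilt 0.03) cur yaw 38.3  dpos [ 0.2422 -0.218  -0.2576]  drotz 1.3 (tilt 0.03)
```

Request:
arm_command(delta_rot=[[0, 0, 0], [0, 0, 0], [0, 0, 0], [0, 0, 0], [0, 0, 0], [0, 0, 0], [0, 0, 1], [0, 0, 1], [0, 0, 1], [0, 0, 1], [0, 0, 1], [0, 0, 1]], delta_pos=[[0, 0, -0.03], [0, 0, -0.07], [0, 0, -0.11], [0, 0, -0.15], [0, 0, -0.19], [0, 0, -0.23], [0.034, -0.022, -0.24], [0.068, -0.045, -0.24], [0.102, -0.067, -0.24], [0.136, -0.09, -0.24], [0.17, -0.112, -0.24], [0.204, -0.135, -0.24]], gripper=[1, 1, 1, 1, 1, 1, 1, 1, 1, 1, 1, 1])

```text
time: 10.27
position: [0.4595, 0.0018, 0.2618]
tool_rot: [0.947, 0.32, 0.0, 0.0]
ft_force: [1.7, -1.0, -1.6]
grip_width: 0.029
grip_force: 25.0
```

Request:
arm_command(delta_rot=[[0, 0, 0], [0, 0, 0], [0, 0, 0], [0, 0, 0], [0, 0, 0], [0, 0, 0], [0, 0, 0], [0, 0, 0], [0, 0, 0], [0, 0, 0], [0, 0, 0]], delta_pos=[[0.086, -0.232, 0], [0.086, -0.232, 0], [0.086, -0.232, 0], [0.086, -0.232, 0], [0.086, -0.232, 0], [0.086, -0.232, 0], [0.086, -0.232, 0.03], [0.086, -0.232, 0.06], [0.086, -0.232, 0.09], [0.086, -0.232, 0.105], [0.086, -0.232, 0.105]], gripper=[1, 1, 1, 1, 1, 1, 1, 1, 1, 1, 1])

```text
time: 11.18
position: [0.3842, 0.2358, 0.1537]
tool_rot: [0.947, 0.32, -0.004, -0.0]
ft_force: [0.1, -0.0, -1.8]
grip_width: 0.0291
grip_force: 25.0
```

```bash
python3 - <<'E'
from h import *; from rig import status
o=status.get_obs();print(o["position"],o["grip_width"],o["ft_force"],go(o,.3884,0.2365,37.2,.1245))
E
```

```text
[0.38420629 0.23578224 0.15372255] 0.0291145314549075 [ 0.05223506 -0.04026789 -1.79078872] cur yaw 37.4  dpos [0.004  0.0021 0.0292]  drotz 0.2 (tilt 0.46)
```

Request:
arm_command(delta_rot=[[0, 0, 0], [0, 0, 0], [0, 0, 0], [0, 0, 0], [0, 0, 0], [0, 0, 0], [0, 0, 0], [0, 0, 0]], delta_pos=[[0.003, 0.002, 0], [0.003, 0.002, 0], [0.003, 0.002, 0.006], [0.003, 0.002, 0.012], [0.003, 0.002, 0.018], [0.003, 0.002, 0.024], [0.003, 0.002, 0.03], [0.003, 0.002, 0.033]], gripper=[1, 1, 1, 1, 1, 1, 1, 1])

```text
time: 11.85
position: [0.3913, 0.237, 0.124]
tool_rot: [0.947, 0.32, 0.0, 0.0]
ft_force: [-3.2, -1.7, 34.7]
grip_width: 0.0291
grip_force: 25.0
```

Request:
arm_command(delta_rot=[[0, 0, 0], [0, 0, 0]], delta_pos=[[0, 0, 0.002], [0, 0, 0.002]], gripper=[1, 1])

```text
time: 12.02
position: [0.3921, 0.2373, 0.1238]
tool_rot: [0.947, 0.32, 0.002, 0.0]
ft_force: [-2.7, -2.1, 21.3]
grip_width: 0.0294
grip_force: 25.0
```

Request:
arm_command(delta_rot=[[0, 0, 0], [0, 0, 0], [0, 0, 0], [0, 0, 0], [0, 0, 0], [0, 0, 0], [0, 0, 0], [0, 0, 0], [0, 0, 0], [0, 0, 0]], delta_pos=[[0, 0, -0.003], [0, 0, -0.003], [0, 0, -0.003], [0, 0, -0.003], [0, 0, -0.02], [0, 0, -0.06], [0, 0, -0.1], [0, 0, -0.14], [0, 0, -0.14], [0, 0, -0.14]], gripper=[-0.3, -0.3, -0.3, -0.3, -0.3, -0.3, -0.3, -0.3, -0.3, -0.3])

```text
time: 12.85
position: [0.3922, 0.2374, 0.2634]
tool_rot: [0.947, 0.32, 0.003, 0.0]
ft_force: [0.2, 0.9, 0.1]
grip_width: 0.0566
grip_force: 0.0
```

```bash
python3 - <<'E'
from h import *; from rig import viewer
o,c,T,r=look("beige",.386,.235,.058,.102,.007)
s=viewer.camera("side");a=cv2.resize(s["pixels"][240:384,200:392],(528,396),interpolation=cv2.INTER_CUBIC)
cv2.imwrite("pics/s1.png",np.hstack([a,cv2.resize(c["pixels"][80:280,190:330],(272,396))]))
print(go(o,.628,.117,20,.2))
E
```

```text
fit [ 0.394   0.2382 34.9477  0.1043] time 12.8 pos [0.3922 0.2374 0.2634] width 0.0566
cur yaw 37.4  dpos [0.114  0.2386 0.0645]  drotz 17.4 (tilt 0.33)
```

View pics/s1.png

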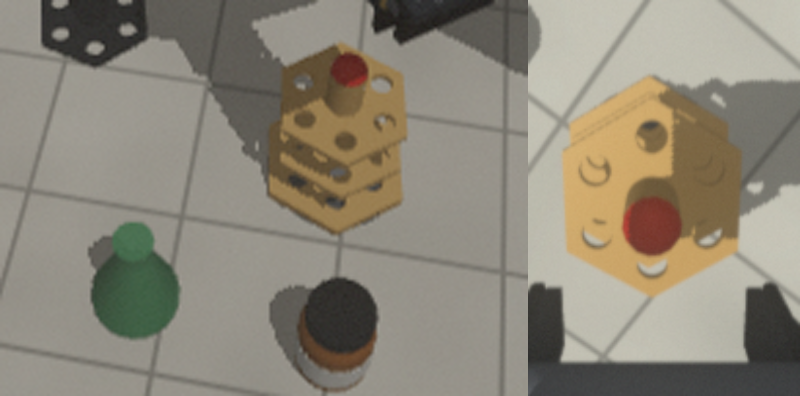

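The beige rack stands with both tiers level: red cap at (349,70) in the left panel, with the holes and edges lined up in the right panel. Now lower_black.

Request:
arm_command(delta_rot=[[0, 0, 0], [0, 0, 0], [0, 0, 0], [0, 0, 0], [0, 0, 0], [0, 0, 0], [0, 0, 0], [0, 0, 0], [0, 0, 0], [0, 0, 0]], delta_pos=[[0.114, 0.2386, 0], [0.114, 0.2386, 0], [0.114, 0.2386, 0], [0.114, 0.2386, 0.03], [0.114, 0.2386, 0.06], [0.114, 0.2386, 0.06], [0.114, 0.2386, 0.06], [0.114, 0.2386, 0.06], [0.114, 0.2386, 0.06], [0.114, 0.2386, 0.06]], gripper=[-0.3, -0.3, -0.3, -0.3, -0.3, -0.3, -0.3, -0.3, -0.3, -0.3])

```text
time: 13.78
position: [0.6243, 0.1167, 0.1994]
tool_rot: [0.947, 0.32, -0.002, -0.001]
ft_force: [-0.7, -0.2, 0.1]
grip_width: 0.0565
grip_force: 0.0
```

```bash
python3 - <<'E'
from h import *
o,c,T,r=look("black",.628,.117,.058,0,.007)
b=fit(c,T,"black",.641,-.107,.066,0,.012);print("base",b)
print(go(o,r[0],r[1],r[2],.02))
im=c["pixels"].copy()
for q,rr,t in((r,.058,.007),(b,.066,.012)):
    cv2.polylines(im,[proj(c,T,prism(q[0],q[1],np.radians(q[2]),rr,0,t))[6:].astype(np.int32)],1,(0,0,255),1)
cv2.imwrite("pics/w5.png",im)
E
```

```text
fit [ 0.635   0.0826 34.0485  1.6403] time 13.8 pos [0.6243 0.1167 0.1994] width 0.0565
base (np.float64(0.6411492361888399), np.float64(-0.10667279554072255), np.float64(26.102365171328035), np.float64(0.4989003928780458))
cur yaw 37.4  dpos [-0.0115  0.0342  0.1794]  drotz 3.3 (tilt 0.30)
```

View pics/w5.png

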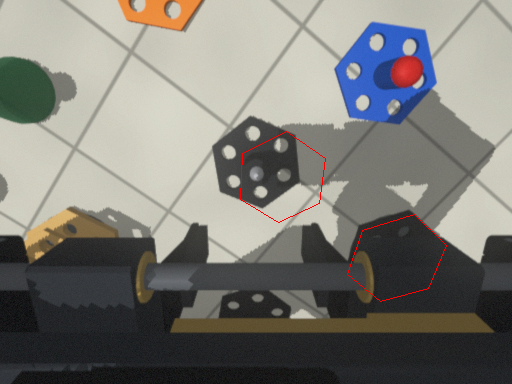

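Lower_black is at (256,162). My black mask caught the fingers as well, so I'll pick the nearest component and recheck the threshold.

```bash
python3 - <<'E'
s=open("h.py").read()
s=s.replace("k=1+np.argmax(s[1:,4])","l0=[(np.linalg.norm(ce[i]-u0)-(s[i,4]>.3*np.pi*rad**2)*1e3,i) for i in range(1,n)]; k=min(l0)[1]")
s=s.replace("*1.6),1,-1)","*WR),1,-1)").replace("import numpy as np, cv2","import numpy as np, cv2\nWR=1.25")
open("h.py","w").write(s)
E
python3 - <<'E'
from h import *
from rig import status,viewer
o=status.get_obs();c=viewer.camera("wrist");T=campose(c,o)
hs=cv2.cvtColor(c["pixels"],cv2.COLOR_BGR2HSV)
for p in((225,140),(270,190),(300,140),(330,150),(235,200),(400,150)):print(p,hs[p[1],p[0]],end=" ")
print()
cv2.imwrite("pics/raw5.png",c["pixels"])
r=fit(c,T,"black",.628,.117,.058,0,.007);print(r)
print(go(o,r[0],r[1],r[2],.02))
E
```

```text
(225, 140) [150   3  76] (270, 190) [45  8 65] (300, 140) [ 23  18 128] (330, 150) [ 27  19 124] (235, 200) [ 28  19 203] (400, 150) [ 34  17 119] 
(np.float64(0.2281177325753656), np.float64(-0.054686346357220174), np.float64(8.9239851783027), np.float64(1.0))
cur yaw 37.4  dpos [-0.4188 -0.1039  0.1817]  drotz 28.5 (tilt 0.19)
```

Black plates read V of about 65–76 and shadow about 120, so I'll set the threshold to 98.

```bash
sed -i 's/h\[...,2\]<62/h[...,2]<98/' h.py; python3 - <<'E'
from h import *
o,c,T,r=look("black",.628,.117,.058,0,.007)
print(go(o,r[0],r[1],r[2],.02))
import pickle;d=pickle.load(open("c0.pkl","rb"))
for n in("top","side"):
  for g,rr,t in(((.628,.117),.058,.007),((.641,-.107),.066,.012),((.442,-.018),.058,.007)):
    print(n,np.round(fit(d[n],campose(d[n]),"black",*g,rr,0,t),3))
E
```

```text
fit [6.30700e-01 1.17300e-01 4.52746e+01 2.02000e-02] time 13.9 pos [0.6248 0.1173 0.2014] width 0.0565
cur yaw 37.4  dpos [0.0049 0.0038 0.1813]  drotz -7.9 (tilt 0.09)
top [ 0.627  0.115 46.407  0.055]
top [ 0.641 -0.108 27.515  0.028]
top [ 4.4200e-01 -2.2000e-02  2.7079e+01  4.7000e-02]
side [6.2800e-01 1.2100e-01 4.4204e+01 3.2000e-02]
side [ 0.641 -0.103 26.254  0.031]
side [ 4.4200e-01 -1.6000e-02  2.6879e+01  4.9000e-02]
```

Request:
arm_command(delta_rot=[[0, 0, 0], [0, 0, 0], [0, 0, 0], [0, 0, 0], [0, 0, 0], [0, 0, 0], [0, 0, 0], [0, 0, 0], [0, 0, 0], [0, 0, 0], [0, 0, 0], [0, 0, 0]], delta_pos=[[0.005, 0.004, 0.03], [0.005, 0.004, 0.07], [0.005, 0.004, 0.11], [0.005, 0.004, 0.15], [0.005, 0.004, 0.17], [0.005, 0.004, 0.181], [0.005, 0.004, 0.181], [0.005, 0.004, 0.181], [0.005, 0.004, 0.181], [0.005, 0.004, 0.181], [0.005, 0.004, 0.181], [0.005, 0.004, 0.181]], gripper=[-0.3, -0.3, -0.3, -0.3, -0.3, -0.3, -0.3, 1, 1, 1, 1, 1])

```text
time: 14.93
position: [0.633, 0.1168, 0.0221]
tool_rot: [0.947, 0.32, 0.001, -0.0]
ft_force: [-2.2, 2.0, 1.3]
grip_width: 0.0312
grip_force: 1.1
```

Request:
arm_command(delta_rot=[[0, 0, 0], [0, 0, 0], [0, 0, 0]], delta_pos=[[0, 0, 0], [0, 0, 0], [0, 0, 0]], gripper=[1, 1, 1])

```text
time: 15.18
position: [0.6329, 0.1168, 0.022]
tool_rot: [0.947, 0.32, 0.001, -0.0]
ft_force: [-1.8, 1.8, 6.9]
grip_width: 0.0295
grip_force: 25.0
```

```bash
python3 - <<'E'
from h import *; from rig import status
o=status.get_obs();print(o["position"],o["grip_width"],o["grip_force"],go(o,.58,.03,19.5,.2))
M=R.from_quat(o["tool_rot"]).as_matrix();print("held",M.T@(np.array([.6307,.1173,0])-o["position"]))
E
```

```text
[0.63289815 0.11676678 0.0219922 ] 0.02948956097426988 25.000041187740862 cur yaw 37.3  dpos [-0.0945  0.0369 -0.1781]  drotz 17.8 (tilt 0.07)
held [-0.00145245 -0.00175971  0.02199015]
```

Request:
arm_command(delta_rot=[[0, 0, 0], [0, 0, 0], [0, 0, 0], [0, 0, 0], [0, 0, 0], [0, 0, 0], [0, 0, 6], [0, 0, 12], [0, 0, 18], [0, 0, 18], [0, 0, 18], [0, 0, 18]], delta_pos=[[0, 0, -0.03], [0, 0, -0.07], [0, 0, -0.11], [0, 0, -0.15], [0, 0, -0.19], [0, 0, -0.22], [-0.033, 0.005, -0.22], [-0.066, 0.01, -0.22], [-0.1, 0.015, -0.22], [-0.133, 0.021, -0.22], [-0.133, 0.021, -0.22], [-0.133, 0.021, -0.22]], gripper=[1, 1, 1, 1, 1, 1, 1, 1, 1, 1, 1, 1])

```text
time: 16.18
position: [0.5384, 0.0177, 0.2406]
tool_rot: [0.986, 0.167, -0.0, 0.0]
ft_force: [0.3, -0.2, -1.7]
grip_width: 0.0291
grip_force: 25.0
```

```bash
python3 - <<'E'
from h import *
o,c,T,r=look("black",.641,-.107,.066,0,.012)
a=np.radians(r[2]-8)
print(go(o,r[0]+.0015*np.cos(a),r[1]+.0015*np.sin(a),r[2]-8,.095))
im=c["pixels"].copy()
cv2.polylines(im,[proj(c,T,prism(r[0],r[1],np.radians(r[2]),.066,0,.012))[6:].astype(np.int32)],1,(0,0,255),1)
cv2.imwrite("pics/w6.png",im)
E
```

```text
fit [ 6.4280e-01 -1.0460e-01  2.6782e+01  1.1500e-02] time 16.2 pos [0.5384 0.0177 0.2406] width 0.0291
cur yaw 19.2  dpos [0.0599 0.1498 0.1455]  drotz 0.4 (tilt 0.04)
```

View pics/w6.png

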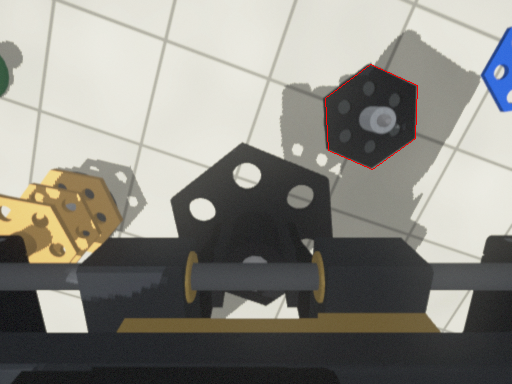

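The outline matches the black foot at (370,118), column top (383,120). Going over it to hover.

Request:
arm_command(delta_rot=[[0, 0, 0], [0, 0, 0], [0, 0, 0], [0, 0, 0], [0, 0, 0], [0, 0, 0], [0, 0, 0], [0, 0, 0], [0, 0, 0], [0, 0, 0], [0, 0, 0], [0, 0, 0]], delta_pos=[[0.06, 0.15, 0], [0.06, 0.15, 0], [0.06, 0.15, 0], [0.06, 0.15, 0], [0.06, 0.15, 0], [0.06, 0.15, 0.04], [0.06, 0.15, 0.08], [0.06, 0.15, 0.12], [0.06, 0.15, 0.145], [0.06, 0.15, 0.145], [0.06, 0.15, 0.145], [0.06, 0.15, 0.145]], gripper=[1, 1, 1, 1, 1, 1, 1, 1, 1, 1, 1, 1])

```text
time: 17.23
position: [0.6481, -0.1027, 0.0971]
tool_rot: [0.986, 0.169, 0.002, 0.001]
ft_force: [-0.5, 0.8, -2.3]
grip_width: 0.0292
grip_force: 25.0
```

```bash
python3 - <<'E'
from h import *; from rig import status
o=status.get_obs();print(o["position"],o["ft_force"],go(o,.6428+.0014,-.1046+.0005,18.8,.072))
E
```

```text
[ 0.64806405 -0.10270914  0.0970554 ] [-0.45764224  0.80703807 -2.33283039] cur yaw 19.4  dpos [-0.0042 -0.      0.025 ]  drotz 0.6 (tilt 0.22)
```

Request:
arm_command(delta_rot=[[0, 0, 0], [0, 0, 0]], delta_pos=[[-0.002, 0, 0], [-0.002, 0, 0]], gripper=[1, 1])

```text
time: 17.4
position: [0.6456, -0.1038, 0.0982]
tool_rot: [0.986, 0.168, 0.002, 0.001]
ft_force: [0.0, 0.1, -1.3]
grip_width: 0.0291
grip_force: 25.0
```

Request:
arm_command(delta_rot=[[0, 0, 0], [0, 0, 0], [0, 0, 0], [0, 0, 0], [0, 0, 0], [0, 0, 0], [0, 0, 0]], delta_pos=[[-0.001, 0, 0.005], [-0.001, 0, 0.01], [-0.001, 0, 0.015], [-0.001, 0, 0.02], [-0.001, 0, 0.025], [-0.001, 0, 0.029], [-0.001, 0, 0.031]], gripper=[1, 1, 1, 1, 1, 1, 1])

```text
time: 17.98
position: [0.6437, -0.1037, 0.0707]
tool_rot: [0.986, 0.168, 0.001, 0.0]
ft_force: [-11.9, 5.2, 38.9]
grip_width: 0.0295
grip_force: 25.0
```

Request:
arm_command(delta_rot=[[0, 0, 0], [0, 0, 0], [0, 0, 0], [0, 0, 0], [0, 0, 0], [0, 0, 0], [0, 0, 0], [0, 0, 0], [0, 0, 0], [0, 0, 0], [0, 0, 0], [0, 0, 0]], delta_pos=[[0, 0, 0], [0, 0, -0.003], [0, 0, -0.003], [0, 0, -0.003], [0, 0, -0.003], [0, 0, -0.02], [0, 0, -0.06], [0, 0, -0.1], [0, 0, -0.14], [0, 0, -0.16], [0, 0, -0.16], [0, 0, -0.16]], gripper=[1, -0.3, -0.3, -0.3, -0.3, -0.3, -0.3, -0.3, -0.3, -0.3, -0.3, -0.3])

```text
time: 18.98
position: [0.6437, -0.104, 0.2252]
tool_rot: [0.986, 0.168, 0.001, 0.001]
ft_force: [-0.7, -0.2, 0.4]
grip_width: 0.0564
grip_force: 0.0
```

```bash
python3 - <<'E'
from h import *
o,c,T,r=look("black",.6428,-.1046,.058,.05,.007,"pics/w7.png")
print(go(o,.442,-.02,19,.2))
E
```

```text
fit [ 0.6496 -0.1019 26.1461  0.0992] time 19.0 pos [ 0.6437 -0.104   0.2252] width 0.0564
cur yaw 19.4  dpos [-0.1624 -0.1462  0.0247]  drotz 0.4 (tilt 0.12)
```

View pics/w7.png

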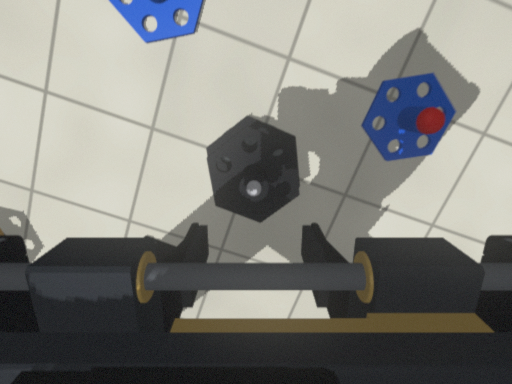

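Lower_black is seated at (254,170), spigot (253,188), with its corners parallel to the foot's. Next is upper_black.

Request:
arm_command(delta_rot=[[0, 0, 0], [0, 0, 0], [0, 0, 0], [0, 0, 0], [0, 0, 0], [0, 0, 0], [0, 0, 0], [0, 0, 0], [0, 0, 0]], delta_pos=[[-0.162, -0.146, 0], [-0.162, -0.146, 0], [-0.162, -0.146, 0], [-0.162, -0.146, 0.02], [-0.162, -0.146, 0.02], [-0.162, -0.146, 0.025], [-0.162, -0.146, 0.025], [-0.162, -0.146, 0.025], [-0.162, -0.146, 0.025]], gripper=[-0.3, -0.3, -0.3, -0.3, -0.3, -0.3, -0.3, -0.3, -0.3])

```text
time: 19.78
position: [0.4435, -0.0204, 0.1991]
tool_rot: [0.986, 0.168, 0.0, 0.0]
ft_force: [0.3, -0.4, 0.5]
grip_width: 0.0568
grip_force: 0.0
```

```bash
python3 - <<'E'
from h import *
o,c,T,r=look("black",.442,-.019,.058,0,.007)
print(go(o,r[0],r[1],r[2],.02))
E
```

```text
fit [ 4.43400e-01 -1.87000e-02  2.69787e+01  1.19000e-02] time 19.8 pos [ 0.4435 -0.0204  0.1991] width 0.0568
cur yaw 19.3  dpos [ 0.0003 -0.0018  0.1791]  drotz -7.6 (tilt 0.05)
```

Request:
arm_command(delta_rot=[[0, 0, 0], [0, 0, 0], [0, 0, 0], [0, 0, 0], [0, 0, 0], [0, 0, 0], [0, 0, 0], [0, 0, 0], [0, 0, 0], [0, 0, 0], [0, 0, 0], [0, 0, 0]], delta_pos=[[0, -0.002, 0.03], [0, -0.002, 0.07], [0, -0.002, 0.11], [0, -0.002, 0.15], [0, -0.002, 0.17], [0, -0.002, 0.179], [0, -0.002, 0.179], [0, -0.002, 0.179], [0, -0.002, 0.179], [0, -0.002, 0.179], [0, -0.002, 0.179], [0, -0.002, 0.179]], gripper=[-0.3, -0.3, -0.3, -0.3, -0.3, -0.3, -0.3, 1, 1, 1, 1, 1])

```text
time: 20.83
position: [0.442, -0.018, 0.0217]
tool_rot: [0.986, 0.168, 0.001, 0.001]
ft_force: [0.0, -0.3, 0.0]
grip_width: 0.0312
grip_force: 0.0
```

Request:
arm_command(delta_rot=[[0, 0, 0], [0, 0, 0], [0, 0, 0]], delta_pos=[[0, 0, 0], [0, 0, 0], [0, 0, 0]], gripper=[1, 1, 1])

```text
time: 21.08
position: [0.4419, -0.018, 0.0216]
tool_rot: [0.986, 0.168, 0.001, 0.001]
ft_force: [-0.8, 0.2, 7.4]
grip_width: 0.0294
grip_force: 25.0
```

```bash
python3 - <<'E'
from h import *; from rig import status
o=status.get_obs();p=o["position"];print(p,o["grip_width"],o["grip_force"])
M=R.from_quat(o["tool_rot"]).as_matrix();d=M.T@(np.array([.4434,-.0187,p[2]])-p);print("held",d)
t=np.array([.6428,-.1046])-M[:2,0]*d[0];print(t,go(o,t[0],t[1],19.2,.25))
E
```

```text
[ 0.44193962 -0.01802299  0.02157681] 0.029365505827348707 25.000788322649896
held [1.15331786e-03 1.12289524e-03 3.80284466e-06]
[ 0.64171192 -0.10498238] cur yaw 19.4  dpos [ 0.1601  0.1486 -0.2279]  drotz 0.2 (tilt 0.14)
```

Request:
arm_command(delta_rot=[[0, 0, 0], [0, 0, 0], [0, 0, 0], [0, 0, 0], [0, 0, 0], [0, 0, 0], [0, 0, 0], [0, 0, 0], [0, 0, 0], [0, 0, 0], [0, 0, 0], [0, 0, 0]], delta_pos=[[0, 0, -0.03], [0, 0, -0.07], [0, 0, -0.11], [0, 0, -0.15], [0, 0, -0.18], [0.027, 0.025, -0.18], [0.053, 0.05, -0.18], [0.08, 0.074, -0.18], [0.107, 0.099, -0.18], [0.133, 0.124, -0.18], [0.16, 0.1485, -0.18], [0.16, 0.1485, -0.18]], gripper=[1, 1, 1, 1, 1, 1, 1, 1, 1, 1, 1, 1])

```text
time: 22.08
position: [0.648, -0.1087, 0.2005]
tool_rot: [0.986, 0.167, 0.004, 0.002]
ft_force: [1.3, -0.9, -0.9]
grip_width: 0.0292
grip_force: 25.0
```

Request:
arm_command(delta_rot=[[0, 0, 0], [0, 0, 0], [0, 0, 0], [0, 0, 0], [0, 0, 0]], delta_pos=[[0, 0, 0.02], [0, 0, 0.04], [0, 0, 0.048], [0, 0, 0.048], [0, 0, 0.048]], gripper=[1, 1, 1, 1, 1])

```text
time: 22.5
position: [0.6408, -0.1047, 0.1523]
tool_rot: [0.986, 0.168, -0.001, -0.0]
ft_force: [1.3, 1.0, -1.2]
grip_width: 0.0294
grip_force: 25.0
```

```bash
python3 - <<'E'
from h import *; from rig import status
o=status.get_obs();print(o["position"],o["ft_force"],go(o,.6417,-.105,19.2,.1236))
E
```

```text
[ 0.64084767 -0.10465659  0.15229918] [ 1.32823172  0.9632569  -1.19523758] cur yaw 19.4  dpos [0.0007 0.0006 0.0287]  drotz 0.2 (tilt 0.07)
```

Request:
arm_command(delta_rot=[[0, 0, 0], [0, 0, 0], [0, 0, 0], [0, 0, 0], [0, 0, 0], [0, 0, 0], [0, 0, 0]], delta_pos=[[0, 0, 0.005], [0, 0, 0.01], [0, 0, 0.015], [0, 0, 0.02], [0, 0, 0.025], [0, 0, 0.029], [0, 0, 0.032]], gripper=[1, 1, 1, 1, 1, 1, 1])

```text
time: 23.08
position: [0.6424, -0.1049, 0.1235]
tool_rot: [0.986, 0.168, 0.001, 0.0]
ft_force: [-5.9, 2.9, 28.8]
grip_width: 0.0295
grip_force: 25.0
```

Request:
arm_command(delta_rot=[[0, 0, 0], [0, 0, 0]], delta_pos=[[0, 0, 0], [0, 0, 0]], gripper=[1, 1])

```text
time: 23.25
position: [0.6422, -0.105, 0.1236]
tool_rot: [0.986, 0.168, 0.001, 0.001]
ft_force: [-3.2, 1.0, 13.3]
grip_width: 0.0294
grip_force: 25.0
```

Seated at the expected height, so I'll release, retreat and check both racks.

Request:
arm_command(delta_rot=[[0, 0, 0], [0, 0, 0], [0, 0, 0], [0, 0, 0], [0, 0, 0], [0, 0, 0], [0, 0, 0], [0, 0, 0], [0, 0, 0], [0, 0, 0], [0, 0, 0], [0, 0, 0]], delta_pos=[[0, 0, -0.002], [0, 0, -0.002], [0, 0, -0.002], [0, 0, -0.002], [0, 0, -0.02], [0, 0, -0.06], [0, 0, -0.1], [0, 0, -0.14], [-0.04, 0, -0.16], [-0.08, 0, -0.18], [-0.12, 0, -0.18], [-0.12, 0, -0.18]], gripper=[-0.3, -0.3, -0.3, -0.3, -0.3, -0.3, -0.3, -0.3, -0.3, -0.3, -0.3, -0.3])

```text
time: 24.25
position: [0.5223, -0.1452, 0.3012]
tool_rot: [0.986, 0.167, -0.002, -0.0]
ft_force: [-0.4, 0.0, -0.7]
grip_width: 0.0564
grip_force: 0.0
```

```bash
python3 - <<'E'
from h import *; from rig import status,viewer
o=status.get_obs();c=viewer.camera("wrist");s=viewer.camera("side")
def draw(c,T,crop,sz):
    im=c["pixels"].copy();u0,v0,u1,v1=crop;f=sz[0]/(u1-u0)
    im=cv2.resize(im[v0:v1,u0:u1],sz,interpolation=cv2.INTER_CUBIC)
    for x,y,a in((.3862,.2349,37),(.6428,-.1046,26.8)):
        for z in(.057,.109):
            p=(proj(c,T,prism(x,y,np.radians(a),.058,z-.007,.007))[6:]-[u0,v0]+.5)*f
            cv2.polylines(im,[np.round(p).astype(np.int32)],1,(0,0,255),1)
    return im
cv2.imwrite("pics/s2.png",draw(s,campose(s),(190,140,390,340),(600,600)))
cv2.imwrite("pics/w8.png",draw(c,campose(c,o),(0,0,512,240),(800,375)))
E
```

```text
(no output)
```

View pics/s2.png

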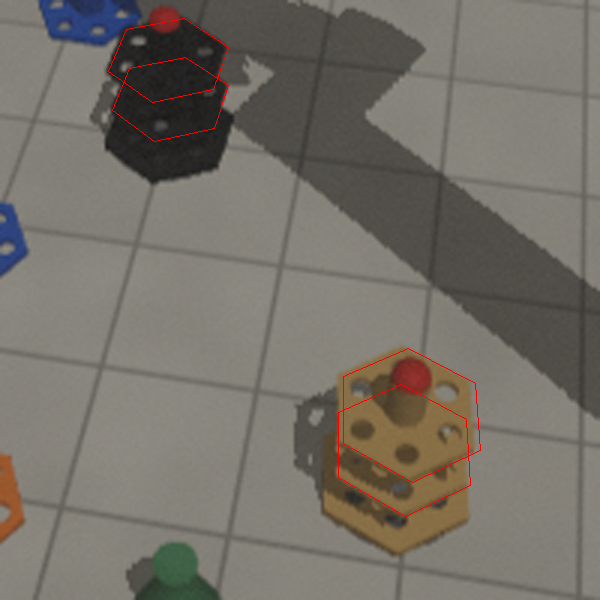

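View pics/w8.png

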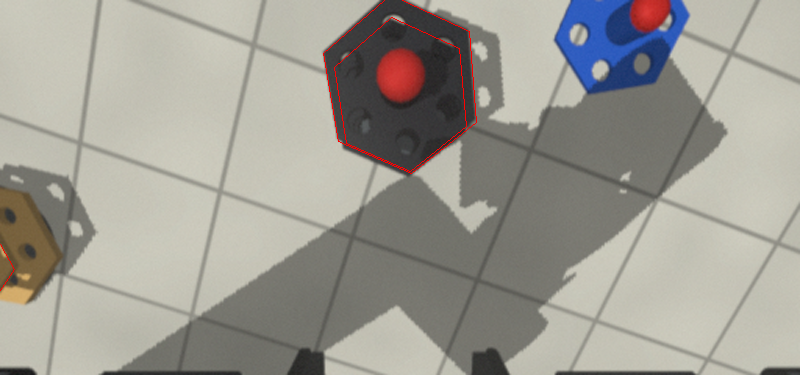

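The predicted outlines of seated tiers lie on both racks within about 1–2 px: black top plate at (168,60), beige at (410,415). The flask, jar and dish are untouched. Handing in.

```bash
python3 -c "
from rig import robot
print(robot.hand_in())"
```

```text
the job is handed in; nothing more can be done
None
```

Both racks are rebuilt on their own feet, every part released, and the job is handed in after about 24 s of the 115 s; the final images show all four tiers at seated height with corners lined up, but no verdict came back.

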